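Nest the stacking medicine cups and put the odd beaker aside

TASK

Put the clean medicine cups away mouth down: nest the other two stacking cups, the standing one and the fallen one, fully home over the cup that already stands in the steel tray, so that the three make one upright stack there. The straight-sided beaker does not nest with them, so stand it mouth down in the white foam box. Leave the bottles and the carton where they are.

Things in the scene. Friction and masses are not known exactly. Their poses are not given: they have to be found in the camera images.
- tray_floor (a point): centre of the inner floor of the shallow steel tray, 220 x 160 mm (x by y), fixed, rim 18 mm and floor 3 mm above the counter; x and y axes along its sides, z up
- box_floor (a point): centre of the inner floor of the open white foam box, outside 200 x 150 mm (x by y) and 55 mm high, walls and floor 15 mm thick, fixed; x and y axes along its sides, z up
- first_cup_mid (a point): Steel stacking cup standing mouth down in the tray. Round, 82 mm long, wall 2 mm: body tapers from 37 mm across the base to 54 mm over 51 mm, then a flat shoulder and a straight collar 62 mm across, 31 mm long, with the mouth (57.6 mm clear). A cup over it rests with its mouth edge on this shoulder, 31 mm higher, about 1 mm play. Origin half-way along its axis; z from mouth to base
- standing_cup_mid (a point): Second cup of the same kind and size (about 85 g), standing mouth down on the counter. Origin at its centre, half-way along its axis; z runs from mouth to closed base (up when it stands mouth down)
- fallen_cup_mid (a point): Third cup of the same kind, fallen over, lying on the counter on the edges of its base and shoulder, so its axis rises 13 degrees towards the mouth, which points away from the robot within 50 degrees of +x; it can roll if pushed. Origin at its centre, half-way along its axis; z runs from mouth to closed base (up when it stands mouth down)
- beaker_mid (a point): The odd one: straight-sided steel beaker, 54 mm across, 82 mm long, wall 2 mm, about 100 g, standing mouth down on the counter; its 50 mm mouth cannot go fully down over a stacking cup. Origin at its centre, half-way along its axis; z runs from mouth to closed base (up when it stands mouth down)
- amber_bottle_mid (a point): bystander: brown glass bottle with black cap, 58 mm across, 115 mm tall, origin at its centre
- small_bottle_mid (a point): bystander: small brown glass bottle with white cap, 40 mm across, 75 mm tall, origin at its centre
- carton_mid (a point): bystander: small white and blue medicine carton lying flat, 55 x 110 x 40 mm, origin at its centre
Not all that is in view belongs to the job. What is shaped like the part that bears standing_cup_mid but green or purple is not meant.

How it is judged (in metres and radians):
At the end, for the whole second after the job is handed in: Three stacking cups make one upright mouth-down stack on the tray floor: second 28-36 mm, third 58-69 mm above the first, either order, within 6 and 9 mm of its axis. The beaker stands mouth down on the foam box floor. All upright within 7 degrees, released, at rest ((((z of standing_cup_mid in the frame of first_cup_mid between 0.028 and 0.036 m and horizontal distance between standing_cup_mid and first_cup_mid below 0.006 m) and (z of fallen_cup_mid in the frame of first_cup_mid between 0.058 and 0.069 m and horizontal distance between fallen_cup_mid and first_cup_mid below 0.009 m)) or ((z of fallen_cup_mid in the frame of first_cup_mid between 0.028 and 0.036 m and horizontal distance between fallen_cup_mid and first_cup_mid below 0.006 m) and (z of standing_cup_mid in the frame of first_cup_mid between 0.058 and 0.069 m and horizontal distance between standing_cup_mid and first_cup_mid below 0.009 m))) and angle between each of first_cup_mid, standing_cup_mid, fallen_cup_mid, beaker_mid's own z axis and vertical below 0.12 rad and x of first_cup_mid in the frame of tray_floor between -0.08 and 0.08 m and y of first_cup_mid in the frame of tray_floor between -0.05 and 0.05 m and z of first_cup_mid in the frame of tray_floor between 0.036 and 0.046 m and x of beaker_mid in the frame of box_floor between -0.065 and 0.065 m and y of beaker_mid in the frame of box_floor between -0.04 and 0.04 m and z of beaker_mid in the frame of box_floor between 0.036 and 0.046 m and linear speed of each of first_cup, standing_cup, fallen_cup, beaker below 0.02 m/s); the robot touches nothing.
It fails at once if the amber bottle was shifted by more than 25 mm (distance of amber_bottle_mid from where it was at the start of the episode above 0.025 m).
It fails at once if the small bottle was shifted by more than 25 mm (distance of small_bottle_mid from where it was at the start of the episode above 0.025 m).
It fails at once if the carton was shifted by more than 25 mm (distance of carton_mid from where it was at the start of the episode above 0.025 m).
It also fails if it takes over 64 s, if anything falls off the work surface, if the arm or the gripper's body presses on something with over 40 N, if the wrist force passes 120 N, or if a joint passes its speed limit or range.

ROBOT

A 6-joint arm with a two-finger parallel gripper is mounted at the origin on the work surface. World frame = base frame: x ahead of the robot, y to its left, z up, the work surface at z = 0. Lengths are in mm, angles in rad, forces in N, time in s.
With the tool pointing down it reaches from about 275 to 1000 mm from the base axis. Payload 8.4 kg.
Tool frame: the origin (TCP) lies at the very end of the fingers, on their centre line; the grasp point (between the pads) lies 19 mm behind it; z points along the fingers, x is the direction in which the jaws open and shut, and the axes are right-handed (so a half turn about z gives the same grasp; the last joint's range is limited). The gripper opens to 85 mm and grips with 20 to 120 N. Pads are 22 mm wide; open, the fingers measure 114 mm over their backs; the gripper's body (76 mm by 85 mm) begins 54 mm behind the grasp point. The pads swing forward as they close: fully open they stand 13 mm farther back than shut.
Start: joints at [-1.103, 0.353, 1.633, -0, 1.155, -0.002], TCP at [282.941, -557.29, 231.281] pointing down, gripper open.
Joint ranges: [-2.63, 2.63], [-0.92, 2.1], [0.06, 2.66], [-1.3, 4.44], [0, 2.69], [-3.02, 3.02]. Speed limits (rad/s): [2.22, 2.22, 2.79, 3.14, 3.14, 3.14].

INTERFACE

Orientations are given as [roll, pitch, yaw] about the fixed x, y, z axes, in that order (R = Rz(yaw) Ry(pitch) Rx(roll)).
In Python, from rig import r gives the robot as it stands. The module is installed in compiled form; this text tells all that it offers.
- The arm moves only by the tool apply_moves, never from a script. Its argument "targets" is a list that holds one entry, the list of rows, each a list of 7 numbers: the gripper's target within -1 to 1 (fully open at 1, half-way at 0, shut at -1), then the shift along the tool's x, y, z in cm, then the turn, a rotation vector about the tool's x, y, z in degrees. A call has 1 to 8 rows; each row is the pose to reach, as a shift and turn from the pose measured when the call began, along the tool's axes at that moment; what a row does not reach only later rows make up. A row lasts 1/10 s, in which the tool goes at most 50 mm and 8.59 degrees, less where a joint would pass 70% of its speed; a pose out of reach is approached as far as the arm can. A call with a gripper value outside its range is refused whole. The fingers move at their own pace and stop on an object; "newtons" is the grip in N (left out, the last holds). Time passes only in rows, so rows that repeat a pose let the fingers close. It gives the time, the measured TCP pose, the force and the opening at its end, in the units of the state.
- r.sense(): the state, without advancing time (a new reading comes with each control period).
- r.grab_frame(name): name is "side" or "top" or "wrist"; returns a dict with "pixels" (480x640x3 uint8, red, green, blue), "fov_y" (degrees; the focal length in pixels is half the picture's height over the tangent of half this angle, whatever the lens; pixels are square), "cx", "cy" (the principal point, pixels), "R" (3x3) and "t" (3): a world point X has camera coordinates R X + t; the wrist camera has in their place "mount" (4x4, takes a point from camera to tool coordinates, whose origin is the TCP and whose axes are the tool frame's). Camera axes: x right, y down, z forward; pixel columns grow to the right and rows downward; lengths in mm; the calibration is good to about 2 mm. A picture is of the moment at which its call begins: read the wrist's pose just before it. There is no depth.
- r.sign_off(): hands the job in, once; it reports no verdict.
The state is a dict: "clock": time; "qpos": joint angles; "qvel": joint speeds; "joint_efforts": joint torques, N m; "eef_pos": TCP position; "tcp_rot": TCP orientation; "contact_force": force on the tool from outside, world axes, zero at the start; "wrist_torque": the same for the moment, N m; "opening": opening from 0.0 (shut) to 1.0 (fully open).
Only numpy, scipy, OpenCV 4.12 (cv2) and the standard library are available. Lean on these libraries where they do the work, as an engineer would, in place of code of your own. Each camera call takes 0.05 s, during which the arm holds its last target. There are 200 camera calls.

## Working session

There is one attempt and no reset: what is moved stays moved. The work goes in short steps, Python scripts to look and compute and a tool call to move; the robot and the scene stay as the last step left them, time stands still between calls to the robot, and variables do not carry over. Pictures are saved under pics/ and viewed, about 8 in all and at most 12, crops included, and the job is handed in when it is done.

Besides the shell and the picture viewer there is one more tool, called by a JSON object that holds its "method" and its "body". apply_moves: Moves the arm, as the interface text tells. Its arguments: {"type":"object","properties":{"targets":{"type":"array"},"newtons":{"type":"number"}},"required":["targets"]}

```bash
mkdir -p pics
cat > h.py <<'E'
import numpy as np, cv2, json
from scipy.spatial.transform import Rotation as Ro
from rig import r
def grab(name):
    s=r.sense(); f=r.grab_frame(name); im=np.array(f["pixels"])[:,:,::-1].copy()
    F=240/np.tan(np.radians(f["fov_y"])/2)
    if name=="wrist":
        M=np.array(f["mount"]); T=np.eye(4); T[:3,:3]=Ro.from_euler('xyz',s["tcp_rot"]).as_matrix(); T[:3,3]=s["eef_pos"]
        W=T@M; R=W[:3,:3].T; t=-R@W[:3,3]
    else: R=np.array(f["R"]);t=np.array(f["t"])
    return im,dict(F=F,cx=f["cx"],cy=f["cy"],R=R,t=t)
def ray(c,u,v):
    d=c["R"].T@np.array([(u-c["cx"])/c["F"],(v-c["cy"])/c["F"],1]); return -c["R"].T@c["t"],d
def onz(c,u,v,z):
    o,d=ray(c,u,v); return o+d*(z-o[2])/d[2]
def proj(c,X):
    p=c["R"]@np.array(X,float)+c["t"]; return np.array([p[0]/p[2]*c["F"]+c["cx"],p[1]/p[2]*c["F"]+c["cy"]])
E
python3 - <<'E'
from h import *
import pickle
for n in ["top","side"]:
    im,c=grab(n); cv2.imwrite(f"pics/{n}0.png",im); pickle.dump(c,open(n+".pkl","wb")); print(n,-c["R"].T@c["t"],c["F"],c["R"][2],onz(c,320,240,0))
s=r.sense();print(s)
E
```

```text
top [ 327.27728361  -13.90789609 1198.62770496] 573.0568293952473 [ 0.19241027  0.01201526 -0.98124101] [ 5.69304840e+02  2.76755427e+00 -2.27373675e-13]
side [ 474.17427911 -673.57745604  616.9911579 ] 449.38961400889673 [ 0.06993545  0.76447286 -0.64085121] [544.43791822  57.04581709   0.        ]
{'clock': 0.1, 'qpos': array([-1.10341946e+00,  3.53568170e-01,  1.63409083e+00,  8.81026459e-06,
        1.15520837e+00, -2.41171289e-03]), 'qvel': array([-8.98258469e-04, -6.70490091e-05, -1.17925693e-03,  3.92336950e-04,
       -9.15485073e-04,  1.86427415e-03]), 'joint_efforts': array([ 9.63850762e-04, -6.06355834e+01, -3.42820287e+01,  3.97958189e-06,
        3.90473142e-03,  1.41735592e-05]), 'eef_pos': array([ 282.73013234, -556.89197851,  230.63015944]), 'tcp_rot': array([-3.14158152e+00,  1.27470009e-03, -1.10101130e+00]), 'contact_force': array([-0.2268595 , -0.31827812, -0.25590221]), 'wrist_torque': array([0.02170388, 0.02366316, 0.01555423]), 'opening': 1.0018286140370727}
```

View pics/top0.png

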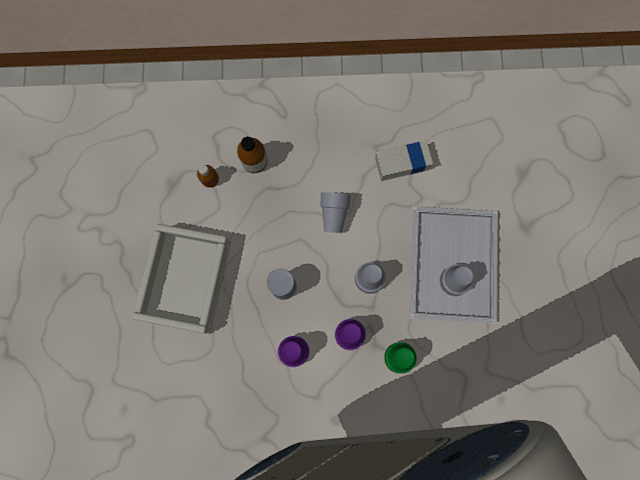

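View pics/side0.png

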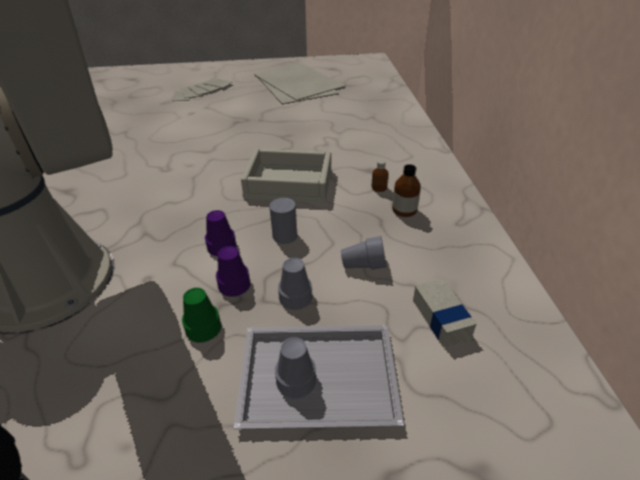

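The top view (up = +x, left = +y) shows the beaker at (281,283), the standing cup at (370,277) and the first cup in the tray at (459,278). The fallen cup runs from its mouth at (335,195) to its base at (335,232). The box is on the left and the tray on the right. The side view agrees, with tops at (283,206), (294,266) and (294,346). Green and purple decoys stand nearer the robot.

Run:
```python
from h import *
import pickle
T=pickle.load(open("top.pkl","rb"));S=pickle.load(open("side.pkl","rb"))
def tri(a,b):
    o1,d1=ray(T,*a);o2,d2=ray(S,*b);d1/=np.linalg.norm(d1);d2/=np.linalg.norm(d2)
    k=np.linalg.lstsq(np.c_[d1,-d2],o2-o1,rcond=None)[0];p,q=o1+k[0]*d1,o2+k[1]*d2
    return ((p+q)/2).round(),np.linalg.norm(p-q).round(1)
for n,a,b,z in [("beaker",(281,281),(283,206),82),("cup2",(372,272),(294,266),82),("cup1",(462,272),(294,346),85),("fmouth",(335,196),(377,252),40),("fbase",(335,230),(348,257),20)]:
    print(n,onz(T,*a,z).round(),onz(S,*b,z).round(),tri(a,b))
for n,a in [("tray",[(415,208),(498,211),(497,321),(412,318)]),("box",[(157,226),(228,235),(208,331),(134,318)])]:
    P=np.array([onz(T,*p,18 if n=="tray" else 55)[:2] for p in a]);print(n,P.round(),P.mean(0).round(), np.linalg.norm(P-np.roll(P,1,0),axis=1).round())
for n,u,v,z in [("green",400,357,40),("purp",350,334,40),("purp2",293,350,40),("amber",250,155,60),("small",207,176,40),("carton",403,160,40)]: print(n,onz(T,u,v,z).round())
```

```text
beaker [473.  80.  82.] [472.  76.  82.] (array([473.,  81.,  79.]), np.float64(1.9))
cup2 [485. -99.  82.] [ 483. -104.   82.] (array([485., -99.,  78.]), np.float64(3.1))
cup1 [ 480. -274.   85.] [ 473. -275.   85.] (array([ 476., -274.,   86.]), np.float64(7.1))
fmouth [654. -32.  40.] [645. -39.  40.] (array([651., -32.,  34.]), np.float64(8.5))
fbase [586. -30.  20.] [591. -25.  20.] (array([588., -30.,  23.]), np.float64(5.7))
tray [[ 628. -201.]
 [ 616. -375.]
 [ 386. -353.]
 [ 397. -181.]] [ 507. -277.] [232. 175. 231. 172.]
box [[598. 336.]
 [575. 190.]
 [381. 229.]
 [411. 377.]] [491. 283.] [191. 148. 197. 151.]
green [ 320. -150.   40.]
purp [368. -52.  40.]
purp2 [340.  62.  40.]
amber [743. 143.  60.]
small [707. 238.  40.]
carton [ 728. -178.   40.]
```

```bash
cat >> h.py <<'E'
def plan(pos,rot):
    """row (shift cm, turn deg) from the present pose to world pos / orientation (Rotation)"""
    s=r.sense(); A=Ro.from_euler('xyz',s["tcp_rot"])
    return (A.inv().apply(np.array(pos)-s["eef_pos"])/10).round(2),(A.inv()*rot).as_rotvec(degrees=True).round(1)
def down(yaw): return Ro.from_euler('xyz',[np.pi,0,yaw])
E
python3 - <<'E'
from h import *
print(plan((480,-185,330),down(-.36)))
f=r.grab_frame("wrist");print(np.array(f["mount"]).round(3),f["fov_y"])
E
```

```text
(array([-24.24, -34.43,  -9.91]), array([ -0. ,   0.1, -42.5]))
[[ 1.00000e+00  0.00000e+00 -0.00000e+00  2.68000e-01]
 [-0.00000e+00  9.52000e-01  3.06000e-01 -7.75360e+01]
 [ 1.00000e-03 -3.06000e-01  9.52000e-01 -1.42378e+02]
 [ 0.00000e+00  0.00000e+00  0.00000e+00  1.00000e+00]] 71.90166649656504
```

{"method": "apply_moves", "body": {"targets": [[[1, -24.2, -34.4, -9.9, 0, 0, -42.5], [1, -24.2, -34.4, -9.9, 0, 0, -42.5], [1, -24.2, -34.4, -9.9, 0, 0, -42.5], [1, -24.2, -34.4, -9.9, 0, 0, -42.5], [1, -24.2, -34.4, -9.9, 0, 0, -42.5], [1, -24.2, -34.4, -9.9, 0, 0, -42.5], [1, -24.2, -34.4, -9.9, 0, 0, -42.5], [1, -24.2, -34.4, -9.9, 0, 0, -42.5]]]}}

```text
clock: 0.95
eef_pos: [465.8, -211.3, 323.1]
tcp_rot: [-3.141, 0.001, -0.359]
contact_force: [1.0, -0.3, -0.1]
opening: 0.999
```

{"method": "apply_moves", "body": {"targets": [[[1, 0, 0, 0, 0, 0, 0], [1, 0, 0, 0, 0, 0, 0]]]}}

```text
clock: 1.15
eef_pos: [466.1, -210.3, 323.2]
tcp_rot: [-3.141, 0.0, -0.356]
contact_force: [0.2, 0.4, -0.4]
opening: 0.999
```

Run:
```python
from h import *
import pickle
im,c=grab("wrist"); cv2.imwrite("pics/w1.png",im); pickle.dump(c,open("w1.pkl","wb"))
for n,p in [("cup2",(485,-101,82)),("cup1",(477,-274,85)),("fm",(650,-33,38)),("bk",(473,79,82))]: print(n,proj(c,p).round())
s=r.sense();print(s["clock"],s["eef_pos"],s["tcp_rot"],s["qpos"])
```

```text
cup2 [303. 105.]
cup1 [349. 251.]
fm [424. -11.]
bk [220. -87.]
1.2 [ 465.53597227 -211.25399012  322.8275406 ] [-3.14138550e+00  1.13539689e-03 -3.58103678e-01] [-4.29017126e-01  9.38882381e-02  1.75962555e+00  1.31362818e-04
  1.28922608e+00 -7.09499040e-02]
```

View pics/w1.png

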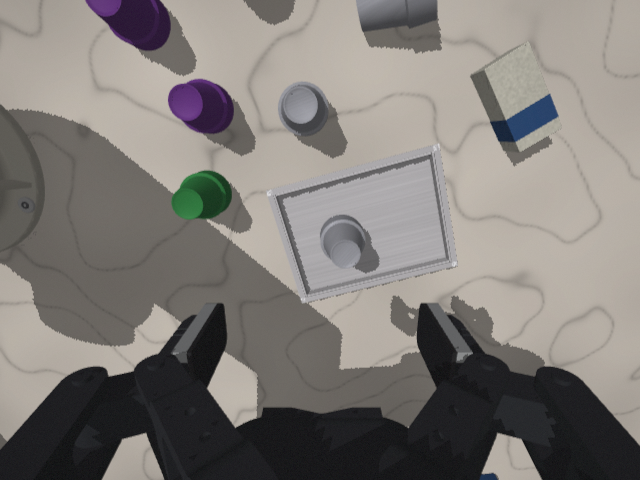

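Wrist view: the standing cup's base disc is near (300,105) and the first cup's base disc near (347,254) in the tray. The fallen cup is partly in view at (397,10) and the green decoy is at (190,200).

Run:
```python
from h import *
import pickle
im=cv2.imread("pics/w1.png");c=pickle.load(open("w1.pkl","rb"))
g=cv2.GaussianBlur(cv2.cvtColor(im,cv2.COLOR_BGR2GRAY),(0,0),1)
for n,(u,v),z in [("cup2",(300,106),82),("cup1",(347,254),85)]:
    x0,y0=u-45,v-45; sub=cv2.resize(g[max(y0,0):y0+90,x0:x0+90],None,fx=4,fy=4,interpolation=cv2.INTER_CUBIC)
    for lo,hi,zz in [(12,20,z),(20,32,z-51)]:
        h=cv2.HoughCircles(sub,cv2.HOUGH_GRADIENT,1,40,param1=60,param2=15,minRadius=lo*4,maxRadius=hi*4)
        for x,y,rr in (h[0][:3] if h is not None else []):
            uu,vv=x/4+x0,y/4+max(y0,0); P=onz(c,uu,vv,zz); d=c["R"]@P+c["t"]
            print(n,zz,(uu,vv),"dia",round(2*rr/4*d[2]/c["F"],1),P.round(1))
q=[(269,192),(437,147),(455,264),(305,300)]
P=np.array([onz(c,*p,18)[:2] for p in q]);print(P.round(),P.mean(0).round(),[np.degrees(np.arctan2(*(P[(i+1)%4]-P[i])[::-1])).round(1) for i in range(4)],np.linalg.norm(P-np.roll(P,1,0),axis=1).round())
```

```text
cup2 82 (np.float32(299.875), np.float32(104.875)) dia 38.1 [482.  -99.5  82. ]
cup2 31 (np.float32(295.375), np.float32(104.375)) dia 54.1 [475.6 -92.   31. ]
cup1 85 (np.float32(366.375), np.float32(260.375)) dia 31.9 [ 493.6 -293.2   85. ]
cup1 85 (np.float32(344.625), np.float32(233.125)) dia 43.3 [ 480.  -250.9   85. ]
cup1 34 (np.float32(342.375), np.float32(237.125)) dia 61.4 [ 473.5 -270.4   34. ]
[[ 401. -180.]
 [ 629. -203.]
 [ 612. -371.]
 [ 387. -349.]] [ 507. -276.] [np.float64(-5.6), np.float64(-95.5), np.float64(174.5), np.float64(85.5)] [169. 229. 169. 226.]
```

Run:
```python
from h import *
print(plan((482.5,-99.5,130),down(-.2)))
import pickle
c=pickle.load(open("w1.pkl","rb"));print(onz(c,347,254,85))
```

```text
(array([ -2.31, -11.06,  19.29]), array([-0. ,  0.1, -9.1]))
[ 473.97689266 -276.99038345   85.        ]
```

{"method": "apply_moves", "body": {"targets": [[[1, -2.31, -11.06, 10, 0, 0, -9.1], [1, -2.31, -11.06, 10, 0, 0, -9.1], [1, -2.31, -11.06, 19.3, 0, 0, -9.1], [1, -2.31, -11.06, 19.3, 0, 0, -9.1], [1, -2.31, -11.06, 19.3, 0, 0, -9.1], [1, -2.31, -11.06, 19.3, 0, 0, -9.1], [1, -2.31, -11.06, 19.3, 0, 0, -9.1]]]}}

```text
clock: 1.9
eef_pos: [482.1, -100.6, 130.0]
tcp_rot: [-3.142, 0.003, -0.2]
contact_force: [0.1, -0.1, 0.9]
opening: 1.0
```

Run:
```python
from h import *
print(r.sense()["eef_pos"],plan((482.5,-99.5,13),down(-.2)))
```

```text
[ 482.08812883 -100.62868734  129.98285934] (array([ 0.05, -0.12, 11.7 ]), array([-0. ,  0.1, -0. ]))
```

{"method": "apply_moves", "body": {"targets": [[[1, 0, -0.1, 5, 0, 0, 0], [1, 0, -0.1, 9, 0, 0, 0], [1, 0, -0.1, 11, 0, 0, 0], [1, 0, -0.1, 11.5, 0, 0, 0], [1, 0, -0.1, 11.7, 0, 0, 0], [1, 0, -0.1, 11.7, 0, 0, 0]]]}}

```text
clock: 2.5
eef_pos: [483.5, -100.4, 14.6]
tcp_rot: [-3.142, -0.0, -0.201]
contact_force: [0.4, 0.3, 1.0]
opening: 0.996
```

{"method": "apply_moves", "body": {"targets": [[[-1, 0, 0, 0, 0, 0, 0], [-1, 0, 0, 0, 0, 0, 0], [-1, 0, 0, 0, 0, 0, 0], [-1, 0, 0, 0, 0, 0, 0], [-1, 0, 0, 0, 0, 0, 0], [-1, 0, 0, 0, 0, 0, 0]]], "newtons": 30}}

```text
clock: 3.1
eef_pos: [484.8, -100.8, 16.5]
tcp_rot: [3.141, -0.003, -0.2]
contact_force: [-3.6, -1.1, 15.2]
opening: 0.71
```

{"method": "apply_moves", "body": {"targets": [[[-1, 0, 0, -1, 0, 0, 0], [-1, 0, 0, -4, 0, 0, 0], [-1, 0, 0, -9, 0, 0, 0], [-1, 0, 0, -12, 0, 0, 0], [-1, 0, 0, -14, 0, 0, 0], [-1, 0, 0, -14, 0, 0, 0]]], "newtons": 40}}

```text
clock: 3.7
eef_pos: [486.4, -101.0, 160.2]
tcp_rot: [3.141, -0.01, -0.2]
contact_force: [0.8, 0.2, -1.6]
opening: 0.707
```

Run:
```python
from h import *
im,c=grab("wrist"); im2,c2=grab("side")
u,v=proj(c2,r.sense()["eef_pos"]).astype(int)
x0=min(max(u-160,0),320);y0=min(max(v-150,0),240)
sub=cv2.resize(im2[y0:y0+240,x0:x0+320],(533,400))
cv2.imwrite("pics/w2.png",np.hstack([cv2.resize(im[240:480,180:460],(267,400))[:, :],sub])); print(x0,y0,r.sense()["opening"])
print(plan((474.5,-272,190),down(-.2)))
```

```text
132 80 0.7016339533424779
(array([ 2.46, 16.99, -3.28]), array([ 0. , -0.3, -0. ]))
```

View pics/w2.png

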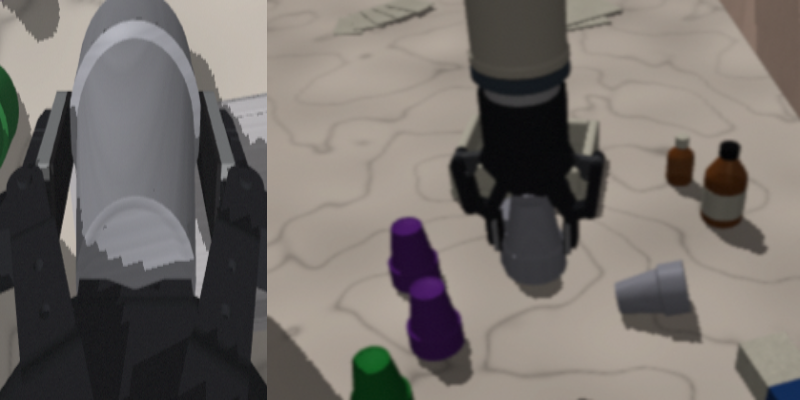

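The crop shows the cup held upright by its collar, with the pads seated on both sides. Before lowering, I'll refine the first cup's position from the saved wrist image.

Run:
```python
from h import *
import pickle
im=cv2.imread("pics/w1.png");c=pickle.load(open("w1.pkl","rb"))
x0,y0=302,202
sub=cv2.resize(im[y0:y0+84,x0:x0+90],None,fx=7,fy=7,interpolation=cv2.INTER_CUBIC)
for xy,col in [((474,-270),(0,0,255)),((474,-274),(0,255,0))]:
    for z,R in [(85,18.5),(34,31),(3,31)]:
        p=np.array([(proj(c,(xy[0]+R*np.cos(a),xy[1]+R*np.sin(a),z))-[x0,y0])*7 for a in np.linspace(0,6.28,60)]).astype(np.int32)
        cv2.polylines(sub,[p],True,col,1)
cv2.imwrite("pics/c1.png",sub)
```

```text
(no output)
```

View pics/c1.png

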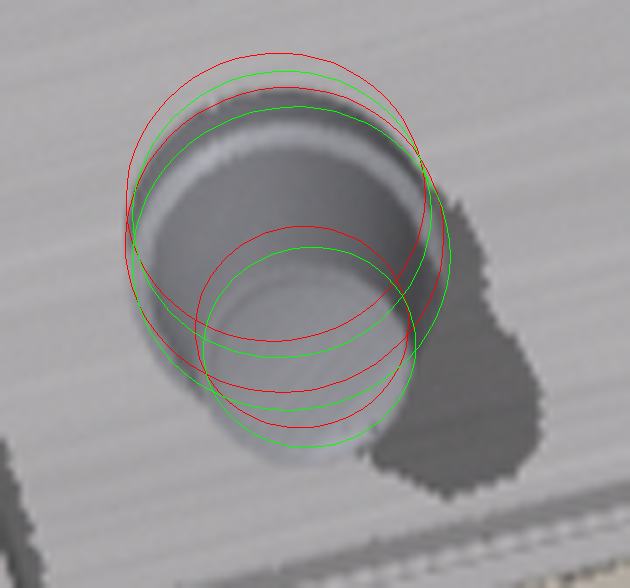

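The green rings (y = -274) sit about 16 px high, so the first cup is near (475,-278). The held cup goes there.

Run:
```python
from h import *
print(plan((476,-278,130),down(-.2)))
```

```text
(array([ 2.69, 17.55,  2.72]), array([ 0. , -0.3, -0. ]))
```

{"method": "apply_moves", "body": {"targets": [[[-1, 2.7, 5, 0, 0, -0.3, 0], [-1, 2.7, 10, 0, 0, -0.3, 0], [-1, 2.7, 15, 0, 0, -0.3, 0], [-1, 2.7, 17.5, 0, 0, -0.3, 0], [-1, 2.7, 17.5, 2.7, 0, -0.3, 0], [-1, 2.7, 17.5, 2.7, 0, -0.3, 0], [-1, 2.7, 17.5, 2.7, 0, -0.3, 0]]]}}

```text
clock: 4.5
eef_pos: [475.0, -276.6, 128.9]
tcp_rot: [-3.14, 0.004, -0.2]
contact_force: [0.3, -0.1, -0.7]
opening: 0.705
```

Run:
```python
from h import *
im,c=grab("side"); cv2.imwrite("pics/s3.png",cv2.resize(im[220:440,200:420],(600,600)))
print(r.sense()["eef_pos"],plan((476,-278,70),down(-.2)),r.sense()["contact_force"])
```

```text
[ 475.80365552 -276.73497419  129.75362713] (array([0.06, 0.12, 5.98]), array([-0. ,  0.1,  0. ])) [ 0.13764696  0.59779182 -1.27165279]
```

View pics/s3.png

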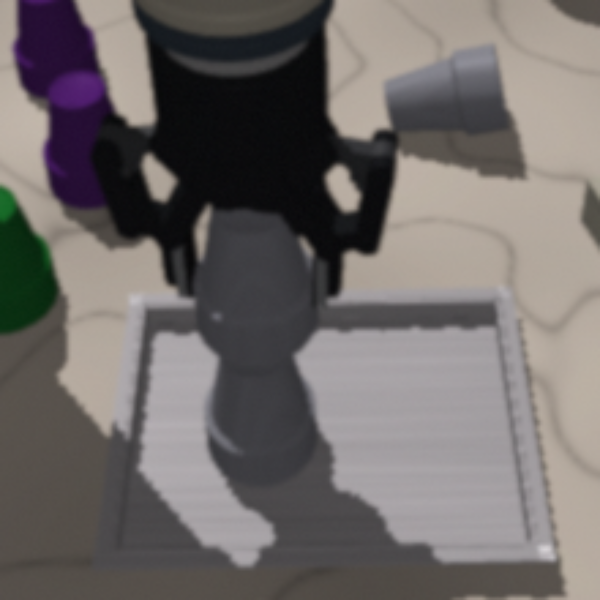

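The held cup is directly above the first cup: collar centres are at x ≈ 257 and 262 in the crop, which matches the vertical lean there. I'll lower it gently.

{"method": "apply_moves", "body": {"targets": [[[-1, 0.1, 0.1, 3, 0, 0, 0], [-1, 0.1, 0.1, 5, 0, 0, 0], [-1, 0.1, 0.1, 6, 0, 0, 0], [-1, 0.1, 0.1, 6.6, 0, 0, 0], [-1, 0.1, 0.1, 7, 0, 0, 0], [-1, 0.1, 0.1, 7.3, 0, 0, 0], [-1, 0.1, 0.1, 7.3, 0, 0, 0]]]}}

```text
clock: 5.25
eef_pos: [476.6, -277.9, 57.0]
tcp_rot: [-3.141, 0.002, -0.2]
contact_force: [-0.6, -0.6, -0.9]
opening: 0.701
```

{"method": "apply_moves", "body": {"targets": [[[-1, 0, 0, 0.2, 0, 0, 0], [-1, 0, 0, 0.4, 0, 0, 0], [-1, 0, 0, 0.6, 0, 0, 0], [-1, 0, 0, 0.8, 0, 0, 0], [-1, 0, 0, 0.8, 0, 0, 0]]]}}

```text
clock: 5.75
eef_pos: [476.6, -278.2, 50.6]
tcp_rot: [-3.142, 0.002, -0.2]
contact_force: [-7.4, 2.0, 20.5]
opening: 0.702
```

Contact came at TCP z = 50.6, against 50.5 expected for full seating. I'll release and lift.

{"method": "apply_moves", "body": {"targets": [[[1, 0, 0, -0.1, 0, 0, 0], [1, 0, 0, -0.1, 0, 0, 0], [1, 0, 0, -0.1, 0, 0, 0], [1, 0, 0, -0.1, 0, 0, 0], [1, 0, 0, -0.1, 0, 0, 0]]]}}

```text
clock: 6.25
eef_pos: [476.6, -278.1, 51.4]
tcp_rot: [-3.141, 0.002, -0.2]
contact_force: [-0.4, -0.2, -0.2]
opening: 1.002
```

{"method": "apply_moves", "body": {"targets": [[[1, 0, 0, -2, 0, 0, 0], [1, 0, 0, -6, 0, 0, 0], [1, 0, 0, -11, 0, 0, 0], [1, 0, 0, -16, 0, 0, 0], [1, 0, 0, -21, 0, 0, 0], [1, 0, 0, -21, 0, 0, 0]]]}}

```text
clock: 6.85
eef_pos: [480.2, -280.1, 268.5]
tcp_rot: [3.138, -0.009, -0.2]
contact_force: [0.8, -0.4, 0.4]
opening: 1.0
```

Run:
```python
from h import *
print(r.sense()["eef_pos"],plan((500,-120,300),down(-.1)))
```

```text
[ 480.24267173 -280.10267623  268.53503473] (array([ -1.21, -16.07,  -3.21]), array([ 0.2, -0.5, -5.7]))
```

{"method": "apply_moves", "body": {"targets": [[[1, 3, -22, -6, 0, 0, -6], [1, 3, -22, -6, 0, 0, -6], [1, 3, -22, -6, 0, 0, -6], [1, 3, -22, -6, 0, 0, -6], [1, 3, -22, -6, 0, 0, -6], [1, 3, -22, -6, 0, 0, -6], [1, 3, -22, -6, 0, 0, -6]]]}}

```text
clock: 7.55
eef_pos: [552.7, -69.7, 327.3]
tcp_rot: [3.137, -0.008, -0.093]
contact_force: [0.1, -0.2, 0.2]
opening: 1.002
```

Run:
```python
from h import *
import pickle
im,c=grab("wrist"); pickle.dump(c,open("w4.pkl","wb")); cv2.imwrite("pics/w4raw.png",im)
im2,c2=grab("side"); 
o=np.hstack([im,cv2.resize(im2[270:420,230:410],(160*3//3*1,133))[:133,:160].repeat(1,0) if 0 else np.zeros((480,1,3),np.uint8)])
im[300:480,0:216]=cv2.resize(im2[270:420,230:410],(216,180))
cv2.imwrite("pics/w4.png",im)
print(r.sense()["eef_pos"],r.sense()["tcp_rot"])
for p in [(473,80,82),(650,-31,38),(588,-30,20)]: print(proj(c,p))
```

```text
[552.14933011 -70.872039   327.07600625] [ 3.13676758 -0.00684997 -0.09539483]
[231.72354403  70.82883611]
[393.7996161  159.68087845]
[344.03181497 162.39631574]
```

View pics/w4.png

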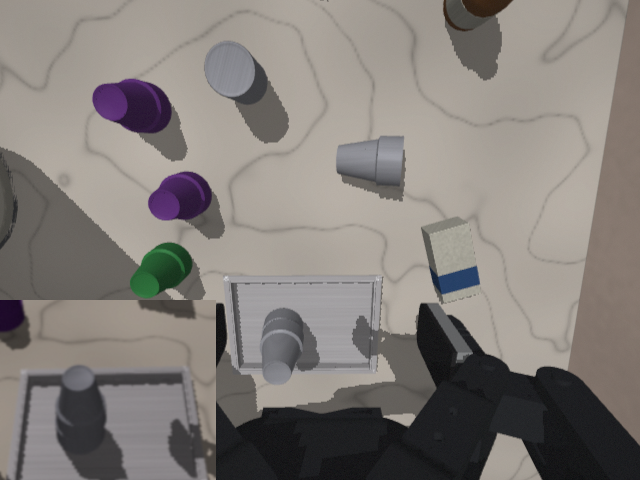

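The inset shows the two cups nested upright. Wrist view: beaker top at (231,68); fallen cup's base mid at (337,159) and mouth mid at (404,161).

Run:
```python
from h import *
import pickle
im=cv2.imread("pics/w4raw.png");c=pickle.load(open("w4.pkl","rb"))
hsv=cv2.cvtColor(im,cv2.COLOR_BGR2HSV)
# bluish-grey steel: b>=r ; background is warm
m=((im[:,:,0].astype(int)-im[:,:,2])>-2).astype(np.uint8)*255
m=cv2.morphologyEx(m,cv2.MORPH_OPEN,np.ones((3,3)))
for n,(x0,x1,y0,y1) in {"fallen":(320,420,120,205),"beaker":(195,275,35,110)}.items():
    s=np.zeros_like(m); s[y0:y1,x0:x1]=m[y0:y1,x0:x1]
    cs=max(cv2.findContours(s,cv2.RETR_EXTERNAL,cv2.CHAIN_APPROX_NONE)[0],key=cv2.contourArea)
    print(n,cv2.contourArea(cs),cv2.boundingRect(cs),cv2.minAreaRect(cs))
    if n=="fallen":
        for u in range(336,410,6):
            p=cs[cs[:,0,0]==u][:,0,1]
            if len(p):print(u,p.min(),p.max(),(p.min()+p.max())/2)
b=onz(c,337,159,18);mo=onz(c,404,161,37.6);print(b,mo,np.linalg.norm(b-mo),np.degrees(np.arctan2(mo[1]-b[1],mo[0]-b[0])))
print("beaker",onz(c,231,68,82),"stack",onz(c,278,371,116))
```

```text
fallen 2523.0 (336, 136, 68, 50) ((369.001708984375, 159.470703125), (66.17971801757812, 48.85672378540039), 3.3664608001708984)
336 157 166 161.5
342 145 173 159.0
348 144 175 159.5
354 143 176 159.5
360 142 177 159.5
366 141 179 160.0
372 140 180 160.0
378 139 184 161.5
384 136 184 160.0
390 137 184 160.5
396 137 185 161.0
402 137 158 147.5
beaker 2766.0 (205, 41, 62, 63) ((234.75001525878906, 73.75001525878906), (70.00357055664062, 50.91168212890625), 45.0)
[579.15612225 -24.91855557  18.        ] [662.9874194  -33.88405994  37.6       ] 86.55764928712675 -6.104407982527805
beaker [472.71583922  82.70825447  82.        ] stack [ 478.4701318 -274.6659398  116.       ]
```

Beaker first: it's at (473,82), and the box centre is about (490,283) with its x axis at -11°.

Run:
```python
from h import *
print(plan((473,82,140),down(0)))
```

```text
(array([ -9.46, -14.55,  18.57]), array([ 0.3, -0.4, -5.5]))
```

{"method": "apply_moves", "body": {"targets": [[[1, -9.5, -14.5, 10, 0.3, -0.4, -5.5], [1, -9.5, -14.5, 10, 0.3, -0.4, -5.5], [1, -9.5, -14.5, 10, 0.3, -0.4, -5.5], [1, -9.5, -14.5, 18.6, 0.3, -0.4, -5.5], [1, -9.5, -14.5, 18.6, 0.3, -0.4, -5.5], [1, -9.5, -14.5, 18.6, 0.3, -0.4, -5.5], [1, -9.5, -14.5, 18.6, 0.3, -0.4, -5.5], [1, -9.5, -14.5, 18.6, 0.3, -0.4, -5.5]]]}}

```text
clock: 8.45
eef_pos: [472.9, 80.6, 140.0]
tcp_rot: [3.141, 0.001, -0.0]
contact_force: [-0.3, 0.2, 0.2]
opening: 1.003
```

{"method": "apply_moves", "body": {"targets": [[[1, 0, 0, 5, 0, 0, 0], [1, 0, 0, 9, 0, 0, 0], [1, 0, 0, 11, 0, 0, 0], [1, 0, 0, 11, 0, 0, 0], [1, 0, 0, 11, 0, 0, 0]]]}}

```text
clock: 8.95
eef_pos: [474.3, 80.1, 31.3]
tcp_rot: [-3.142, -0.001, -0.001]
contact_force: [0.0, 0.5, 0.4]
opening: 1.001
```

{"method": "apply_moves", "body": {"targets": [[[-1, 0, 0, 0, 0, 0, 0], [-1, 0, 0, 0, 0, 0, 0], [-1, 0, 0, 0, 0, 0, 0], [-1, 0, 0, 0, 0, 0, 0], [-1, 0, 0, 0, 0, 0, 0], [-1, 0, 0, 0, 0, 0, 0]]], "newtons": 40}}

```text
clock: 9.55
eef_pos: [475.7, 80.2, 33.1]
tcp_rot: [-3.141, -0.004, -0.002]
contact_force: [-1.5, -1.6, 13.2]
opening: 0.619
```

Run:
```python
from h import *
print(r.sense()["eef_pos"],plan((490,283,160),down(-.2)))
```

```text
[475.67599461  80.15625425  33.14410481] (array([  1.45, -20.29, -12.67]), array([-0. , -0.2, 11.4]))
```

{"method": "apply_moves", "body": {"targets": [[[-1, 0, 0, -4, 0, 0, 0], [-1, 0, 0, -8, 0, 0, 0], [-1, 0, 0, -12.7, 0, 0, 0], [-1, 1.4, -20.3, -12.7, 0, -0.2, 11.4], [-1, 1.4, -20.3, -12.7, 0, -0.2, 11.4], [-1, 1.4, -20.3, -12.7, 0, -0.2, 11.4], [-1, 1.4, -20.3, -12.7, 0, -0.2, 11.4], [-1, 1.4, -20.3, -12.7, 0, -0.2, 11.4]]]}}

```text
clock: 10.35
eef_pos: [490.1, 288.1, 161.5]
tcp_rot: [-3.137, -0.003, -0.197]
contact_force: [0.6, -0.4, -1.1]
opening: 0.619
```

{"method": "apply_moves", "body": {"targets": [[[-1, 0, 0, 4, 0, 0, 0], [-1, 0, 0, 8, 0, 0, 0], [-1, 0, 0, 10, 0, 0, 0], [-1, 0, 0, 10, 0, 0, 0]]]}}

```text
clock: 10.75
eef_pos: [488.4, 287.0, 59.2]
tcp_rot: [-3.141, 0.001, -0.197]
contact_force: [-0.0, 0.4, -0.5]
opening: 0.616
```

{"method": "apply_moves", "body": {"targets": [[[-1, 0, 0, 0.5, 0, 0, 0], [-1, 0, 0, 1, 0, 0, 0], [-1, 0, 0, 1.2, 0, 0, 0], [-1, 0, 0, 1.2, 0, 0, 0]]]}}

```text
clock: 11.15
eef_pos: [488.9, 287.2, 48.3]
tcp_rot: [-3.14, 0.0, -0.197]
contact_force: [-1.1, 0.1, 2.6]
opening: 0.619
```

{"method": "apply_moves", "body": {"targets": [[[1, 0, 0, 0, 0, 0, 0], [1, 0, 0, 0, 0, 0, 0], [1, 0, 0, 0, 0, 0, 0], [1, 0, 0, 0, 0, 0, 0], [1, 0, 0, 0, 0, 0, 0]]]}}

```text
clock: 11.65
eef_pos: [488.9, 287.2, 48.3]
tcp_rot: [-3.14, 0.0, -0.197]
contact_force: [0.0, -0.2, -0.2]
opening: 1.007
```

{"method": "apply_moves", "body": {"targets": [[[1, 0, 0, -3, 0, 0, 0], [1, 0, 0, -8, 0, 0, 0], [1, 0, 0, -13, 0, 0, 0], [1, 0, 0, -18, 0, 0, 0], [1, 0, 0, -22, 0, 0, 0], [1, 0, 0, -22, 0, 0, 0]]]}}

```text
clock: 12.25
eef_pos: [491.6, 288.4, 274.6]
tcp_rot: [-3.133, -0.007, -0.197]
contact_force: [-0.1, 0.0, -0.0]
opening: 0.999
```

```bash
cat >> h.py <<'E'
def tool(z,x):
    z=np.array(z,float);z/=np.linalg.norm(z);x=np.array(x,float);x-=z*(x@z);x/=np.linalg.norm(x)
    return Ro.from_matrix(np.c_[x,np.cross(z,x),z])
E
python3 - <<'E'
from h import *
im,c=grab("wrist"); cv2.imwrite("pics/w5.png",im)
p=np.radians(-6.1);t=np.radians(35)
a=np.array([np.sin(t)*np.cos(p),np.sin(t)*np.sin(p),-np.cos(t)]);n=[-np.sin(p),np.cos(p),0]
g=np.array([645.7,-32,34])+22*a
print(r.sense()["eef_pos"],g,g-130*a); print(plan(g-130*a,tool(a,n)))
E
```

```text
[490.29200022 287.67354983 271.43218113] [658.24723392 -33.34091248  15.97865503] [584.10448803 -25.41733873 122.46842078]
(array([15.27, 28.94, 14.8 ]), array([-26.5,  28.6, -92.1]))
```

{"method": "apply_moves", "body": {"targets": [[[1, 15, 29, 5, -26.5, 28.6, -92.1], [1, 15, 29, 5, -26.5, 28.6, -92.1], [1, 15, 29, 5, -26.5, 28.6, -92.1], [1, 15, 29, 5, -26.5, 28.6, -92.1], [1, 15, 29, 5, -26.5, 28.6, -92.1], [1, 15, 29, 5, -26.5, 28.6, -92.1], [1, 15, 29, 5, -26.5, 28.6, -92.1], [1, 15, 29, 5, -26.5, 28.6, -92.1]]]}}

```text
clock: 13.1
eef_pos: [579.9, -28.8, 218.1]
tcp_rot: [2.709, -0.112, 0.954]
contact_force: [0.6, 0.1, 0.0]
opening: 1.003
```

Run:
```python
from h import *
p=np.radians(-6.1);t=np.radians(35)
a=np.array([np.sin(t)*np.cos(p),np.sin(t)*np.sin(p),-np.cos(t)]);n=[-np.sin(p),np.cos(p),0]
g=np.array([645.7,-32,34])+22*a
s=r.sense();print(s["eef_pos"],s["qpos"]); print(plan(g-130*a,tool(a,n)))
```

```text
[579.88634248 -28.81002742 218.1487078 ] [ 0.05502586  0.12523981  2.05341232 -0.33736275  0.57994468 -0.62659864]
(array([-0.55, -3.88,  8.75]), array([ -8.3,   9.1, -28.5]))
```

{"method": "apply_moves", "body": {"targets": [[[1, -0.5, -3.9, 8.7, -8.3, 9.1, -28.5], [1, -0.5, -3.9, 8.7, -8.3, 9.1, -28.5], [1, -0.5, -3.9, 8.7, -8.3, 9.1, -28.5], [1, -0.5, -3.9, 8.7, -8.3, 9.1, -28.5], [1, -0.5, -3.9, 8.7, -8.3, 9.1, -28.5], [1, -0.5, -3.9, 8.7, -8.3, 9.1, -28.5]]]}}

```text
clock: 13.7
eef_pos: [581.7, -25.0, 121.7]
tcp_rot: [2.539, -0.004, 1.461]
contact_force: [0.4, -1.1, 0.5]
opening: 0.998
```

Run:
```python
from h import *
import pickle
im,c=grab("wrist"); cv2.imwrite("pics/w6.png",im); pickle.dump(c,open("w6.pkl","wb"))
p=np.radians(-6.1);t=np.radians(35)
a=np.array([np.sin(t)*np.cos(p),np.sin(t)*np.sin(p),-np.cos(t)]);n=[-np.sin(p),np.cos(p),0]
g=np.array([645.7,-32,34])+22*a
s=r.sense();print(s["eef_pos"],s["qpos"]); print(plan(g,tool(a,n)))
print(proj(c,(645.7,-32,34)),proj(c,(579,-25,18)),proj(c,(663,-34,38)))
```

```text
[582.94262856 -25.30901596 122.69565364] [-0.01521289  0.26903745  2.25538525 -1.29513864  0.05442427 -0.2025148 ]
(array([1.000e-02, 1.700e-01, 1.308e+01]), array([-0.4,  0. ,  0.1]))
[321.67866041 244.09261227] [321.14062907 164.10353018] [321.56982164 260.60803494]
```

View pics/w6.png

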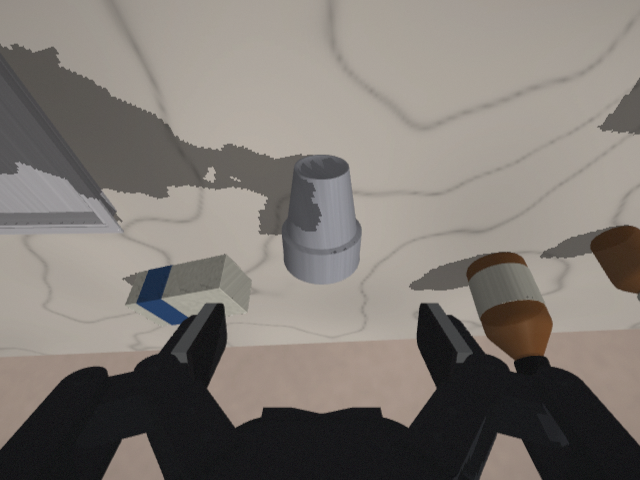

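The fallen cup is centred on the jaws: base at (321,165), shoulder near row 248, mouth edge near row 282. However, q5 is almost 0 and q4 is near its limit, so I'll use a 20° tilt instead.

Run:
```python
from h import *
import pickle
c=pickle.load(open("w6.pkl","rb"))
p=np.radians(-6.1);t=np.radians(20);e=np.radians(13.8);h=np.array([np.cos(p),np.sin(p),0])
ax=h*np.cos(e)+[0,0,np.sin(e)]; up=-h*np.sin(e)+[0,0,np.cos(e)]
C=np.array([645.7,-32,34])
for k in (-15.5,15.5): print(proj(c,C+k*ax+31*up))
print(proj(c,C-66.5*ax+18.5*up))
a=h*np.sin(t)-[0,0,np.cos(t)];n=[-np.sin(p),np.cos(p),0]
g=C+22*a;print(g,plan(g-130*a,tool(a,n)))
```

```text
[321.75751552 254.62406998]
[321.89068343 285.83371369]
[321.42271585 180.22277728]
[653.18183934 -32.79957796  13.32676234] (array([-0.  ,  2.88,  0.43]), array([14.6,  0. ,  0.1]))
```

{"method": "apply_moves", "body": {"targets": [[[1, 0, 2.7, 0.4, 5, 0, 0], [1, 0, 2.7, 0.4, 10, 0, 0], [1, 0, 2.7, 0.4, 14.6, 0, 0.1], [1, 0, 2.7, 0.4, 14.6, 0, 0.1], [1, 0, 2.7, 0.4, 14.6, 0, 0.1], [1, 0, 2.7, 0.4, 14.6, 0, 0.1]]]}}

```text
clock: 14.35
eef_pos: [607.7, -26.5, 135.1]
tcp_rot: [2.795, 0.0, 1.47]
contact_force: [0.2, -0.3, -0.1]
opening: 1.001
```

Run:
```python
from h import *
p=np.radians(-6.1);t=np.radians(20);h=np.array([np.cos(p),np.sin(p),0])
a=h*np.sin(t)-[0,0,np.cos(t)];n=[-np.sin(p),np.cos(p),0]
g=np.array([643.7,-32,34])+22*a;s=r.sense();print(s["eef_pos"],s["qpos"],s["qvel"],plan(g,tool(a,n)))
```

```text
[607.70590497 -26.54914986 135.07985482] [-0.03324008  0.30270424  2.01526396 -0.04967973  0.47863213 -1.46360298] [-0.08196145  0.08533704 -0.38981582  1.42912762  0.74655513 -1.47910074] (array([-0.18, -0.  , 12.94]), array([-0.2, -0.1,  0.3]))
```

{"method": "apply_moves", "body": {"targets": [[[1, -0.1, 0, 4, 0, 0, 0.3], [1, -0.1, 0, 8, 0, 0, 0.3], [1, -0.1, 0, 11, 0, 0, 0.3], [1, -0.1, 0, 12.5, 0, 0, 0.3], [1, -0.1, 0, 12.9, 0, 0, 0.3], [1, -0.1, 0, 12.9, 0, 0, 0.3]]]}}

```text
clock: 14.95
eef_pos: [650.8, -31.7, 13.1]
tcp_rot: [2.797, -0.0, 1.468]
contact_force: [-0.6, 0.3, 0.3]
opening: 1.003
```

Run:
```python
from h import *
s=r.sense();print(s["eef_pos"],s["tcp_rot"],s["qpos"],s["contact_force"])
im,c=grab("wrist");im2,c2=grab("side")
cv2.imwrite("pics/w7.png",np.hstack([im[100:400,150:500],cv2.resize(im2[170:320,270:470],(400,300))]))
```

```text
[650.82005133 -31.658888    13.12211842] [ 2.79707785e+00 -4.88753394e-04  1.46809771e+00] [-0.04002396  0.56084153  1.9738291  -0.07944994  0.2637986  -1.43491872] [-0.64501241  0.3080333   0.28783267]
```

View pics/w7.png

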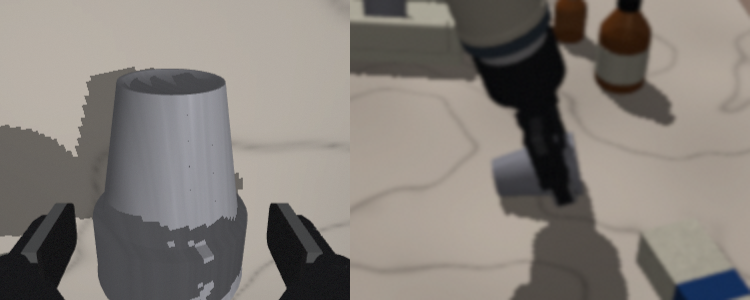

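The jaws straddle the collar, so I'll close and lift.

{"method": "apply_moves", "body": {"targets": [[[-1, 0, 0, 0, 0, 0, 0], [-1, 0, 0, 0, 0, 0, 0], [-1, 0, 0, 0, 0, 0, 0], [-1, 0, 0, 0, 0, 0, 0], [-1, 0, 0, 0, 0, 0, 0], [-1, 0, 0, 0, 0, 0, 0]]], "newtons": 60}}

```text
clock: 15.65
eef_pos: [652.2, -31.7, 16.2]
tcp_rot: [2.792, -0.001, 1.467]
contact_force: [-2.7, 0.5, 7.3]
opening: 0.717
```

Run:
```python
from h import *
s=r.sense();print(s["eef_pos"],s["tcp_rot"],s["opening"],s["contact_force"])
print(plan(s["eef_pos"]+[-80,0,200],Ro.from_euler('xyz',s["tcp_rot"])))
```

```text
[652.19174816 -31.7394736   16.24694327] [ 2.79238064e+00 -1.14248276e-03  1.46735444e+00] 0.7170702880282356 [-2.68180677  0.50853743  7.32081046]
(array([ -0.8 ,  -0.63, -21.52]), array([0., 0., 0.]))
```

Gripped at opening 0.717 (≈ 61 mm, the collar). Lift, then plan the turn to mouth-down with the tool pointing back at the robot.

{"method": "apply_moves", "body": {"targets": [[[-1, 0, 0, -3, 0, 0, 0], [-1, -0.5, -0.5, -8, 0, 0, 0], [-1, -0.8, -0.6, -13, 0, 0, 0], [-1, -0.8, -0.6, -18, 0, 0, 0], [-1, -0.8, -0.6, -23, 0, 0, 0], [-1, -0.8, -0.6, -26, 0, 0, 0], [-1, -0.8, -0.6, -26, 0, 0, 0]]]}}

```text
clock: 16.35
eef_pos: [558.4, -30.2, 264.3]
tcp_rot: [2.784, -0.002, 1.468]
contact_force: [1.5, 0.6, -1.5]
opening: 0.717
```

```bash
cat > pl.py <<'E'
from h import *
def place(mz,th=83.8,psi=-30,xy=(476.5,-278),off=(0,-1.9,-19.6)):
    th=np.radians(th);ps=np.radians(psi);h=np.array([np.cos(ps),np.sin(ps),0])
    z=-h*np.sin(th)-[0,0,np.cos(th)];R=tool(z,[-np.sin(ps),np.cos(ps),0])
    return np.array([*xy,mz])-R.apply(off),R
E
python3 - <<'E'
from pl import *
s=r.sense();print(s["eef_pos"],s["qpos"],s["opening"]);P,R=place(300);print(P,plan(P,R))
E
```

```text
[558.35043802 -30.2280237  264.27989378] [-0.04519357  0.04440802  1.99702444 -0.02792313  0.7428775  -1.49537985] 0.7165044234391102
[ 459.80289155 -268.35991994  295.9943258 ] (array([-24.7 ,  -5.76,  -5.58]), array([102.6,  14.5,  23.6]))
```

{"method": "apply_moves", "body": {"targets": [[[-1, -24.7, -5.8, -5.6, 102.6, 14.5, 23.6], [-1, -24.7, -5.8, -5.6, 102.6, 14.5, 23.6], [-1, -24.7, -5.8, -5.6, 102.6, 14.5, 23.6], [-1, -24.7, -5.8, -5.6, 102.6, 14.5, 23.6], [-1, -24.7, -5.8, -5.6, 102.6, 14.5, 23.6], [-1, -24.7, -5.8, -5.6, 102.6, 14.5, 23.6], [-1, -24.7, -5.8, -5.6, 102.6, 14.5, 23.6], [-1, -24.7, -5.8, -5.6, 102.6, 14.5, 23.6]]]}}

```text
clock: 17.15
eef_pos: [459.5, -269.3, 295.4]
tcp_rot: [-2.305, -0.093, 1.183]
contact_force: [0.4, -0.0, -0.5]
opening: 0.71
```

Run:
```python
from pl import *
s=r.sense();print(s["eef_pos"],s["qpos"],s["opening"]);P,R=place(260);print(P,plan(P,R))
```

```text
[ 459.52672055 -269.30958114  295.37477062] [-0.51293909  0.64749364  1.2702994  -0.0352564   2.06354389 -1.74002274] 0.7102460893188552
[ 459.80289155 -268.35991994  255.9943258 ] (array([-0.27,  2.91,  2.64]), array([35.4,  5. ,  8.2]))
```

{"method": "apply_moves", "body": {"targets": [[[-1, -0.3, 2.9, 2.6, 35.4, 5, 8.2], [-1, -0.3, 2.9, 2.6, 35.4, 5, 8.2], [-1, -0.3, 2.9, 2.6, 35.4, 5, 8.2], [-1, -0.3, 2.9, 2.6, 35.4, 5, 8.2], [-1, -0.3, 2.9, 2.6, 35.4, 5, 8.2], [-1, -0.3, 2.9, 2.6, 35.4, 5, 8.2], [-1, -0.3, 2.9, 2.6, 35.4, 5, 8.2], [-1, -0.3, 2.9, 2.6, 35.4, 5, 8.2]]]}}

```text
clock: 17.95
eef_pos: [460.1, -268.8, 257.0]
tcp_rot: [-1.683, 0.0, 1.047]
contact_force: [-0.2, 0.2, -0.2]
opening: 0.712
```

Run:
```python
from pl import *
s=r.sense();print(s["eef_pos"],s["tcp_rot"],s["qpos"],s["opening"]);P,R=place(165);print(P,plan(P,R))
```

```text
[ 460.08298574 -268.8215813   256.97091133] [-1.68277379e+00  3.91858801e-04  1.04725193e+00] [-0.52844334  1.00375745  1.10594399 -0.00810706  2.4906929  -1.57740389] 0.7116793784937472
[ 459.80289155 -268.35991994  160.9943258 ] (array([0.03, 9.53, 1.12]), array([ 0.2,  0. , -0. ]))
```

Orientation reached (q5 = 2.49, within range). Lower to 50 mm above nesting and check by camera.

{"method": "apply_moves", "body": {"targets": [[[-1, 0, 3, 0.4, 0.2, 0, 0], [-1, 0, 6, 0.7, 0.2, 0, 0], [-1, 0, 9, 1.1, 0.2, 0, 0], [-1, 0, 9.5, 1.1, 0.2, 0, 0], [-1, 0, 9.5, 1.1, 0.2, 0, 0], [-1, 0, 9.5, 1.1, 0.2, 0, 0]]]}}

```text
clock: 18.55
eef_pos: [460.4, -269.0, 163.2]
tcp_rot: [-1.682, 0.0, 1.047]
contact_force: [-0.3, -0.3, -0.1]
opening: 0.712
```

Run:
```python
from pl import *
import pickle
s=r.sense();print(s["eef_pos"],s["qpos"])
im,c=grab("side");im2,c2=grab("top")
cv2.imwrite("pics/sraw8.png",im);pickle.dump((c,c2),open("c8.pkl","wb"));cv2.imwrite("pics/traw8.png",im2)
print(proj(c,(476.5,-278,165)),proj(c2,(476.5,-278,165)))
cv2.imwrite("pics/s8.png",np.hstack([cv2.resize(im[220:430,210:390],(514,600)),cv2.resize(im2[190:330,410:510],(286,400))[:400] if 0 else np.vstack([cv2.resize(im2[200:330,410:500],(277,400)),np.zeros((200,277,3),np.uint8)])]))
```

```text
[ 460.39631196 -268.99578093  163.22083637] [-0.52838159  1.11899757  1.08836817 -0.00733478  2.39410478 -1.57635902]
[294.13760271 310.59236109] [474.28900367 267.40633477]
```

View pics/s8.png

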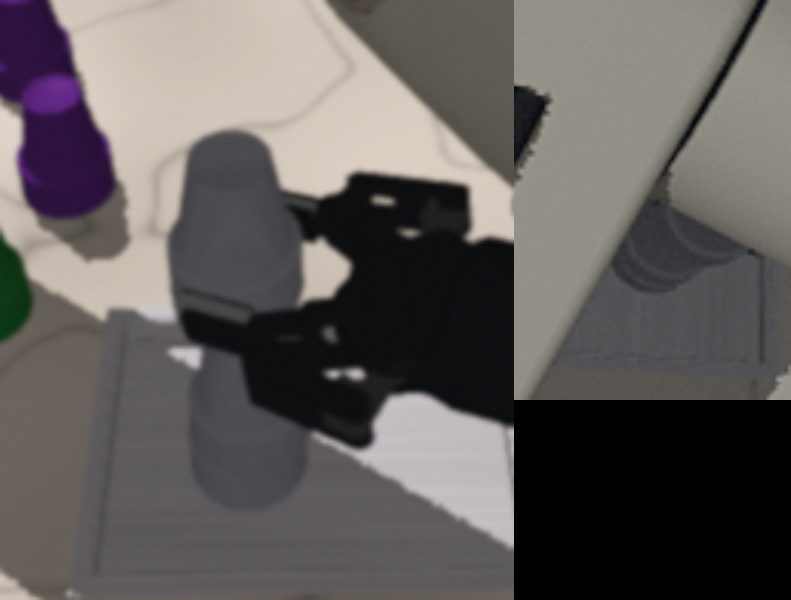

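The side crop shows the held cup upright above the stack, with its collar centre at x ≈ 236, top disc at 230 and the stack's bottom collar at 248. I'll convert these to millimetres.

Run:
```python
from pl import *
import pickle
c,c2=pickle.load(open("c8.pkl","rb"))
for z in (18,34,118,165,232): print(z,proj(c,(476.5,-278,z)), proj(c,(486.5,-278,z))-proj(c,(476.5,-278,z)),proj(c,(476.5,-268,z))-proj(c,(476.5,-278,z)))
im=cv2.imread("pics/sraw8.png").astype(int)
def row(v):
    g=cv2.GaussianBlur(im.astype(np.uint8),(0,0),0.7)[v].astype(int)[:,2]
    d=np.abs(np.diff(g));return [(u,int(d[u])) for u in range(255,335) if d[u]>9]
for v in (282,295,306,378,386): print(v,row(v))
```

```text
18 [298.85440849 374.56294087] [ 6.5243811  -0.64284808] [-0.4525475  -5.61880136]
34 [298.40475523 368.46462319] [ 6.62367921 -0.64628536] [-0.45430638 -5.63487718]
118 [295.80098978 333.1516608 ] [ 7.19888817 -0.6624867 ] [-0.46153012 -5.68785523]
165 [294.13760271 310.59236109] [ 7.5665439  -0.66953165] [-0.46350578 -5.68595236]
232 [291.45101559 274.15614899] [ 8.16066825 -0.67546968] [-0.46236262 -5.62417338]
282 [(272, 22), (273, 44), (274, 42), (275, 19), (305, 25), (306, 47), (307, 42), (308, 20), (329, 23), (330, 50), (331, 57), (332, 39), (333, 18)]
295 [(270, 19), (271, 39), (272, 42), (273, 23), (311, 10), (312, 15), (313, 13)]
306 [(255, 13), (266, 19), (267, 38), (268, 40), (269, 22), (313, 13), (314, 32), (315, 40), (316, 25), (323, 23), (324, 36), (325, 40), (326, 34), (327, 25), (328, 14)]
378 [(327, 12), (328, 13), (331, 10)]
386 []
```

Held cup and stack show the same -2.4 mm offset in this camera, so they are aligned. Lowering.

{"method": "apply_moves", "body": {"targets": [[[-1, 0, 2, 0.2, 0, 0, 0], [-1, 0, 3.5, 0.4, 0, 0, 0], [-1, 0, 4.5, 0.5, 0, 0, 0], [-1, 0, 5.5, 0.6, 0, 0, 0], [-1, 0, 5.5, 0.6, 0, 0, 0]]]}}

```text
clock: 19.15
eef_pos: [459.9, -268.8, 105.9]
tcp_rot: [-1.679, 0.0, 1.047]
contact_force: [-0.6, 0.6, -1.2]
opening: 0.711
```

{"method": "apply_moves", "body": {"targets": [[[-1, 0, 0.5, 0.05, 0, 0, 0], [-1, 0, 1, 0.1, 0, 0, 0], [-1, 0, 1.5, 0.15, 0, 0, 0], [-1, 0, 1.5, 0.15, 0, 0, 0]]]}}

```text
clock: 19.55
eef_pos: [459.8, -268.7, 90.2]
tcp_rot: [-1.679, 0.0, 1.047]
contact_force: [-0.1, 0.2, -1.2]
opening: 0.71
```

{"method": "apply_moves", "body": {"targets": [[[-1, 0, 0.3, 0.03, 0, 0, 0], [-1, 0, 0.6, 0.06, 0, 0, 0], [-1, 0, 0.8, 0.09, 0, 0, 0], [-1, 0, 0.8, 0.09, 0, 0, 0]]]}}

```text
clock: 19.95
eef_pos: [459.7, -268.6, 81.8]
tcp_rot: [-1.678, 0.0, 1.047]
contact_force: [0.3, -0.4, -0.5]
opening: 0.715
```

{"method": "apply_moves", "body": {"targets": [[[-1, 0, 0.2, 0.02, 0, 0, 0], [-1, 0, 0.4, 0.04, 0, 0, 0], [-1, 0, 0.4, 0.04, 0, 0, 0]]]}}

```text
clock: 20.25
eef_pos: [459.8, -268.8, 78.9]
tcp_rot: [-1.677, 0.001, 1.047]
contact_force: [-0.2, -0.3, 4.0]
opening: 0.713
```

{"method": "apply_moves", "body": {"targets": [[[-1, 0, 0.2, 0.02, 0, 0, 0], [-1, 0, 0.3, 0.03, 0, 0, 0], [-1, 0, 0.3, 0.03, 0, 0, 0]]]}}

```text
clock: 20.55
eef_pos: [459.9, -268.8, 78.7]
tcp_rot: [-1.672, 0.001, 1.047]
contact_force: [-0.9, 0.8, 13.6]
opening: 0.711
```

Run:
```python
from pl import *
s=r.sense();print(s["eef_pos"],s["contact_force"],s["wrist_torque"])
im,c=grab("side");cv2.imwrite("pics/s9.png",cv2.resize(im[280:430,210:390],(720,600)))
```

```text
[ 459.88356068 -268.84317052   78.71084327] [-0.91735134  0.7588323  13.61410066] [ 0.59777137  1.30730892 -0.00657513]
```

View pics/s9.png

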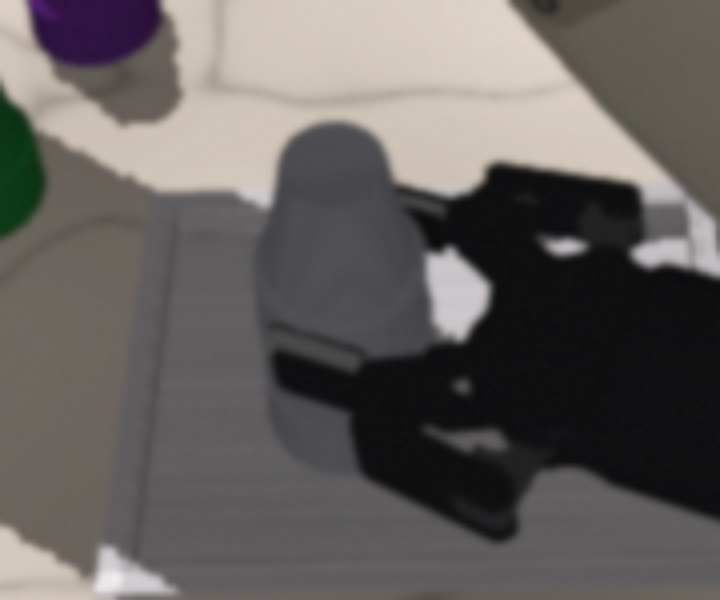

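Contact is firm at the seated height (78.7 against about 77 expected) and the stack is upright. I'll open, then back straight out.

{"method": "apply_moves", "body": {"targets": [[[1, 0, 0, 0, 0, 0, 0], [1, 0, 0, 0, 0, 0, 0], [1, 0, 0, 0, 0, 0, 0], [1, 0, 0, 0, 0, 0, 0], [1, 0, 0, 0, 0, 0, 0], [1, 0, 0, 0, 0, 0, 0]]]}}

```text
clock: 21.2
eef_pos: [459.9, -268.8, 78.6]
tcp_rot: [-1.673, 0.001, 1.047]
contact_force: [-0.4, 0.2, 0.2]
opening: 1.002
```

{"method": "apply_moves", "body": {"targets": [[[1, 0, -0.1, -2, 0, 0, 0], [1, 0, -0.3, -5, 0, 0, 0], [1, 0, -0.6, -8, 0, 0, 0], [1, 0, -1, -11, 0, 0, 0], [1, 0, -2, -13, 0, 0, 0], [1, 0, -6, -13, 0, 0, 0], [1, 0, -10, -13, 0, 0, 0], [1, 0, -10, -13, 0, 0, 0]]]}}

```text
clock: 22.0
eef_pos: [562.4, -327.9, 195.7]
tcp_rot: [-1.682, 0.001, 1.047]
contact_force: [1.1, 0.3, 1.3]
opening: 0.999
```

Run:
```python
from pl import *
s=r.sense();print(s["eef_pos"],s["contact_force"],s["qpos"])
print(plan((560,-420,330),down(.3)),plan(s["eef_pos"]+[0,0,150],Ro.from_euler('xyz',s["tcp_rot"])))
```

```text
[ 562.43845617 -327.88572045  195.70605996] [1.13552108 0.26307923 1.267241  ] [-0.52775394  1.285464    0.62544566 -0.01024818  2.68988618 -1.57957094]
(array([ -8.11, -12.85,  -5.86]), array([-79.4,  31.2,  34.8])) (array([-1.000e-02, -1.491e+01, -1.670e+00]), array([0., 0., 0.]))
```

{"method": "apply_moves", "body": {"targets": [[[1, 0, 0, 0, -8, 0, 0], [1, 0, -2, -1, -16, 0, 0], [1, -8, -12.8, -5.9, -79.4, 31.2, 34.8], [1, -8, -12.8, -5.9, -79.4, 31.2, 34.8], [1, -8, -12.8, -5.9, -79.4, 31.2, 34.8], [1, -8, -12.8, -5.9, -79.4, 31.2, 34.8], [1, -8, -12.8, -5.9, -79.4, 31.2, 34.8], [1, -8, -12.8, -5.9, -79.4, 31.2, 34.8]]]}}

```text
clock: 22.8
eef_pos: [560.8, -420.1, 330.3]
tcp_rot: [-2.747, 0.102, 0.545]
contact_force: [0.2, -0.2, -0.2]
opening: 1.001
```

Run:
```python
from pl import *
s=r.sense();print(s["eef_pos"],s["contact_force"],s["qpos"])
print(plan((350,-520,330),down(.1)))
```

```text
[ 560.75796205 -420.13898767  330.26053445] [ 0.23311097 -0.21356897 -0.16772008] [-0.66803091  0.65795218  0.99442057  0.04934218  1.89362513 -1.18668302]
(array([-23.08,  -1.29,   3.12]), array([-20.9,  10.7,  24. ]))
```

{"method": "apply_moves", "body": {"targets": [[[1, -23, -1.3, 3, -20.9, 10.7, 24], [1, -23, -1.3, 3, -20.9, 10.7, 24], [1, -23, -1.3, 3, -20.9, 10.7, 24], [1, -23, -1.3, 3, -20.9, 10.7, 24], [1, -23, -1.3, 3, -20.9, 10.7, 24], [1, -23, -1.3, 3, -20.9, 10.7, 24], [1, -23, -1.3, 3, -20.9, 10.7, 24]]]}}

```text
clock: 23.5
eef_pos: [350.4, -520.0, 331.5]
tcp_rot: [-3.141, -0.0, 0.098]
contact_force: [0.6, -0.6, -0.0]
opening: 1.0
```

Run:
```python
from h import *
im,c=grab("side");im2,c2=grab("top")
a=cv2.resize(im[270:430,210:400],(475,400)); b=cv2.resize(im[130:230,230:430],(325,200)); d=cv2.resize(im2[130:340,130:510],(325,180))
cv2.imwrite("pics/f.png",np.hstack([a,np.vstack([b,d,np.zeros((20,325,3),np.uint8)])])); cv2.imwrite("pics/fs.png",im)
for z in (3,34,65,96,147): print(z,proj(c,(474.5,-278,z)).round(1))
for n in [("top0","top")]:
    o=cv2.imread("pics/top0.png");k=cv2.absdiff(o,im2).max(2)[130:200,190:440]; print("bystander change px",[(int((k[:, x0:x1]>60).sum())) for x0,x1 in ((0,90),(180,250))])
```

```text
3 [298.  380.2]
34 [297.1 368.6]
65 [296.1 356.2]
96 [295.1 343.1]
147 [293.3 319.6]
bystander change px [0, 0]
```

View pics/f.png

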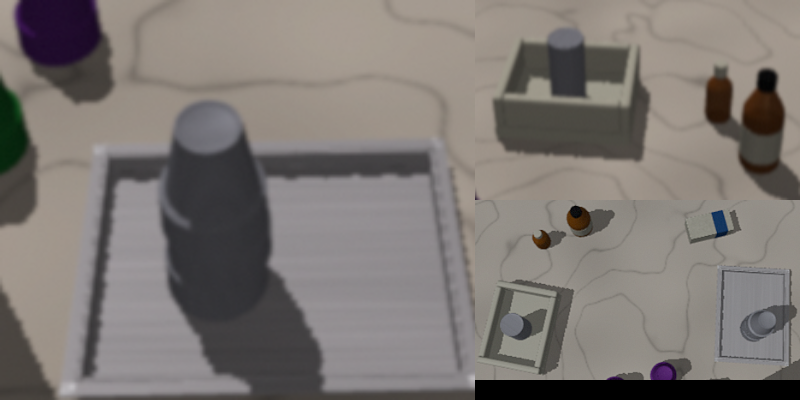

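Top disc measured at (293.6, 320.8) against a predicted (293.3, 319.6) for a fully nested stack. The beaker stands in the box and the bystanders are unchanged. Handing in.

```bash
python3 -c "
from rig import r
print(r.sign_off())"
```

```text
the job is handed in; nothing more can be done
None
```

I nested both cups, the standing one and then the fallen one turned mouth down, over the first cup in the tray. The beaker is mouth down in the foam box. I handed in at about 23.6 s of the 64 s allowed; the sign-off reports no verdict.

**Seating:**
- The second cup met firm contact at the predicted height (50.6 mm against 50.5 mm).
- The third stopped about 1.7 mm above prediction (78.7 mm against about 77 mm), which I put down to uncertainty in where it sat in the grip.

**Final stack check:** In the side view, the stack's top disc is about 1 pixel (1–2 mm) from where a fully nested, upright stack would put it.

**Beaker:** It touched the box floor at the expected height (48.3 mm against 48 mm). By the arm's position it stands within about 5 mm of the box centre, which I estimated from the top view.

**Bystanders:** Comparing top views from before and after, the bottles and the carton show no change.

**Disagreements:** The cameras disagreed by 2–7 mm on the first cup's position. I used the wrist camera's value, corrected for the arm's position at the grasp. The side view's 2.4 mm offset affected the held cup and the stack equally, so I took it as camera error.

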